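# Fill the modem tray and bring out its hold-down bar

### The arm

A 6-joint arm with a two-finger parallel gripper is mounted at the origin on the work surface. World frame = base frame: x ahead of the robot, y to its left, z up, the work surface at z = 0. Lengths are in m, angles in degrees, forces in N, time in s.
With the tool pointing down it reaches from about 0.375 to 0.9 m from the base axis. Payload 3.1 kg.
Tool frame: the origin (TCP) lies at the very end of the fingers, on their centre line; the grasp point (between the pads) lies 19 mm behind it; z points along the fingers, y is the line along which they close (so a half turn about z gives the same grasp; the last joint's range is limited). The gripper opens to 87 mm and grips with 3 to 60 N. Pads are 19 mm wide; open, the fingers measure 117 mm over their backs; the gripper's body (75 mm by 190 mm) begins 51 mm behind the grasp point.
Start: joints at [66.95, 30.224, 82.088, -0, 67.689, -10.227], TCP at [0.139, 0.609, 0.223] pointing down, gripper open.
Joint ranges: [-176.69, 176.69], [-43.24, 126.21], [12.49, 139.97], [-82, 262], [0, 151.66], [-163.58, 163.58]. Speed limits (degrees/s): [159.86, 159.86, 180, 180, 180, 180].

### API

Orientations are given as a 3x3 rotation matrix whose columns are the frame's x, y, z axes.
In Python, from rig import bot, imaging gives the robot as it stands.
- The arm moves only by the tool drive_tool, never from a script. Its argument "deltas" is text: rows parted by semicolons, each of 5 numbers parted by spaces: the finger opening in mm, from 0 to 87, then the shift along the world's x, y, z in mm, then the turn about the world's z in rad. In form: jaw dx dy dz twist; .... A call has 1 to 12 rows; each row is the pose to reach, as a shift and turn from the pose commanded when the call began; what a row does not reach only later rows make up. A row lasts 1/10 s, in which the tool goes at most 50 mm and 8.59 degrees, less where a joint would pass 70% of its speed; a pose out of reach is approached as far as the arm can. A call with a gripper value outside its range is refused whole. The fingers move at their own pace and stop on an object; the grip force is fixed at half the most. Time passes only in rows, so rows that repeat a pose let the fingers close. It gives the time, the measured TCP pose, the force, the opening and the grip force at its end, in the units of the state.
- bot.read_state(): the state, without advancing time (a new reading comes with each control period).
- imaging.capture(name): name is "side" or "top"; returns the picture (480x640x3 uint8, red, green, blue); there is no depth.
- imaging.camera_model(name): a dict with "fx", "fy", "cx", "cy" (pixels), "T" (4x4, takes a point from camera to world coordinates). Camera axes: x right, y down, z forward; pixel columns grow to the right and rows downward; lengths in m; the calibration is good to about 2 mm. A picture is of the moment at which its call begins. camera_model takes no time and is no camera call.
- bot.hand_in(): hands the job in; it is judged then, once.
The state is a dict: "time_s": time; "joint_positions": joint angles; "qvel": joint speeds; "tau": joint torques, N m; "position": TCP position; "tcp_rot": TCP orientation; "force": force on the tool from outside, world axes, zero at the start; "moment": the same for the moment, N m; "opening": opening from 0.0 (shut) to 1.0 (fully open); "grasp_force": force on a finger pad.
Only numpy, scipy, OpenCV 4.12 (cv2) and the standard library are available. Lean on these libraries where they do the work, as an engineer would, in place of code of your own. Each camera call takes 0.05 s, during which the arm holds its last target. There are 200 camera calls.

### The job

Put the loose USB modem into the empty pocket of the black tray, lying flat on the pocket's floor with its plug in the plug channel like the other two. Then bring the aluminium hold-down bar out through the window in the lid of the yellow box (it is longer than the window, so draw it back under the long part of the lid and tilt it out end first) and carry it over to the tray. Finish while still holding it in the gripper, level and lengthwise along the row of three modems, centred about 10 cm above them and touching nothing else; leave the seated modems and the other things on the table where they are.

Things in the scene. Friction and masses are not known exactly. Their poses are not given: they have to be found in the camera images.
- modem: The loose USB modem: blue plastic stick with a white label, wide body 64 (x) x 30 (y) x 14 mm high, steel plug 20 long, 12 wide, 5 mm thick on its +x end, plug underside 4.5 mm above the modem's underside. Origin: centre of the underside of the wide body, z up. 35 g. Starts lying flat on the table in the open, between tray and box.
- tray: Black plastic tray fixed to the table, 120 (x) x 240 (y) x 15 mm high, origin under its centre. Three equal pockets, open at the top, in a row along y (at y = -76, 0, +76, x = -10 mm). An open finger channel 40 mm wide (x), as deep as the pockets, runs along y through the middle of all of them and out at both ends: fingers can go down in it beside a modem.
- tray_row (a point): Middle of the row of three pockets, at the height of the tray's top face (15 mm above the table); axes as the tray's (the row runs along y). Seated modems rise to 20 mm above the table.
- pocket: The empty pocket, one of the three (which varies), a thin grey slip on its floor. Origin: on its floor, 6 mm above the table, where the origin of a seated modem belongs; x: direction of the plug (the tray's +x). 9 mm deep, in the outline of a modem: 69 x 35 mm for the body (2.5 mm clearance each side), then at its +x end a channel 18 wide x 21.5 mm long for the plug.
- seated_a: A modem like the loose one, already lying in its pocket, loose in it. Stays there.
- seated_b: The other modem already lying in its pocket, loose in it. Stays there.
- box: Flat yellow box fixed to the table, 280 (x) x 160 (y) x 62 mm high, with a fixed lid that has one rectangular window. Origin on the table under the window's centre; +x is the end away from the robot. Inside floor 4 mm above the table, lid underside 58, lid top 62 mm. Inside it reaches from x = -168 to +104 and y = -76 to +76 mm.
- box_window (a point): Centre of the window in the box's lid, on the lid's top face; axes as the box's. The window is 150 (x) x 130 (y) mm: 93 mm of room lie under the long lid part at its near (-x) side, only 29 mm under the far lip (+x).
- bar: Aluminium hold-down bar, rubber underside, straight, 220 (x) x 24 (y) x 16 mm high, 130 to 210 g. Lies flat on the box's floor, lengthwise, both ends under the lid, +x end 2 to 12 mm from the far inside wall. Origin: centre of its underside. It can be slid some 35 mm to the box's -x, tilted about 20 degrees with its +x end up, and drawn out along its own length.
- bar_mid (a point): Centre of the bar (8 mm above its underside).
- bar_far (a point): Centre of the bar's +x end face, 110 mm from its centre, the end that comes out first.
- bar_near (a point): Centre of the bar's -x end face.
- mug: White mug, 80 mm across, 90 mm high, beyond the tray; origin under its centre. Leave alone.
- label_roll: Roll of paper labels standing on end, 70 mm across, 30 mm high; origin under its centre. Leave alone.
- screwdriver: Screwdriver lying on the table, 170 mm long; leave alone.
- stapler: Stapler, 130 mm long, 51 mm high, beyond the box; origin under its centre. Leave alone.
- mouse: Computer mouse, 105 x 60 x 24 mm, close in front of the robot; origin under its centre. Leave alone.
Not all that is in view belongs to the job. Of the things like the bar, leave any that is turquoise; of the rest the larger one is meant. Leave any brown look-alike of the modem alone.

How it is judged (in metres and radians):
On the way, in this order (a step that is already met when the one before it is completed fails the run):
1. the loose modem lies flat in the empty pocket, let go, before the bar leaves the box (distance between modem and pocket below 0.006 m and z of modem in the frame of pocket below 0.003 m and angle between the x axis of modem and the x axis of pocket, either way round below 0.15 rad and angle between modem's own z axis and vertical below 0.08 rad and contact force between the fingers and modem below 0.05 N and z of bar in the frame of box below 0.03 m), for 0.2 s.
2. the bar is tilted through the window: its far end above the lid while its near end is still below it (z of bar_far in the frame of box above 0.07 m and z of bar_near in the frame of box below 0.055 m), for 0.05 s.
At the end, for the whole second after the job is handed in: Modem in the pocket (within 6 mm, flat, plug in its channel), let go; bar held still by the fingers, level within 10 deg, along the row within 11 deg, its centre within 40 mm of the row's middle from above and 70 to 200 mm above the table, touching neither tray nor box (distance between modem and pocket below 0.006 m and z of modem in the frame of pocket below 0.003 m and angle between the x axis of modem and the x axis of pocket, either way round below 0.15 rad and angle between modem's own z axis and vertical below 0.08 rad and horizontal distance between bar_mid and tray_row below 0.04 m and height (world z) of bar_mid between 0.07 and 0.2 m and angle between bar's own z axis and vertical below 0.17 rad and angle between the x axis of bar and the y axis of tray, either way round below 0.2 rad and contact force between the fingers and bar above 1 N and contact force between bar and tray below 0.05 N and contact force between bar and box below 0.05 N and linear speed of bar below 0.03 m/s and contact force between the arm and modem below 0.05 N); the arm keeps its last pose, push and grip.
It fails at once if a seated modem is displaced by more than 8 mm (distance of any of seated_a, seated_b from where it was at the start of the episode above 0.008 m).
It fails at once if a bystander is moved by more than 30 mm (distance of any of mug, label_roll, screwdriver, stapler, mouse from where it was at the start of the episode above 0.03 m).
It also fails if it takes over 66 s, if anything falls off the work surface, if the arm or the gripper's body presses on something with over 40 N, if the wrist force passes 120 N, or if a joint passes its speed limit or range.

## Working session

There is one attempt and no reset: what is moved stays moved. The work goes in short steps, Python scripts to look and compute and a tool call to move; the robot and the scene stay as the last step left them, time stands still between calls to the robot, and variables do not carry over. Pictures are saved under pics/ and viewed, at most 10 in all, crops included, and the job is handed in when it is done.

Besides the shell and the picture viewer there is one more tool, called after ">>>" in YAML: its name, and indented under it one key for each argument. drive_tool: Moves the arm, as the interface text tells. Its arguments: {"type":"object","properties":{"deltas":{"type":"string"}},"required":["deltas"]}

```bash
mkdir -p pics
cat > h.py <<'E'
import numpy as np, cv2
from rig import bot, imaging
def ray(cam,u,v,z):
    m=imaging.camera_model(cam);T=np.array(m["T"])
    d=T[:3,:3]@np.array([(u-m["cx"])/m["fx"],(v-m["cy"])/m["fy"],1]);o=T[:3,3]
    return o+d*(z-o[2])/d[2]
def proj(cam,p):
    m=imaging.camera_model(cam);T=np.array(m["T"])
    q=T[:3,:3].T@(np.array(p)-T[:3,3]);return m["fx"]*q[0]/q[2]+m["cx"],m["fy"]*q[1]/q[2]+m["cy"]
def shot(cam,name):
    im=imaging.capture(cam)[:,:,::-1].copy();cv2.imwrite("pics/%s.png"%name,im);return im
E
python3 -c "
from h import *
for c in('top','side'):
    shot(c,c+'0');m=imaging.camera_model(c);print(m['fx'],np.round(m['T'],3))
"
```

```text
489.3856830437103 [[ 0.007 -0.988  0.154  0.326]
 [-1.    -0.009 -0.016 -0.007]
 [ 0.017 -0.153 -0.988  1.031]
 [ 0.     0.     0.     1.   ]]
555.7848731232056 [[-0.996 -0.064  0.055  0.425]
 [-0.085  0.715 -0.694  0.793]
 [ 0.005 -0.696 -0.718  0.904]
 [ 0.     0.     0.     1.   ]]
```

View pics/top0.png

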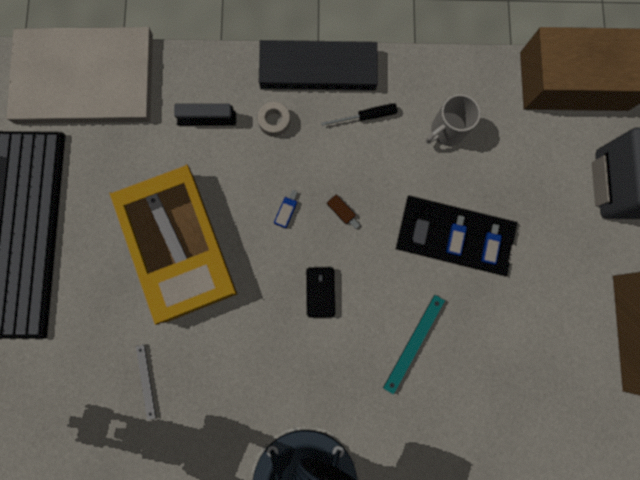

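View pics/side0.png

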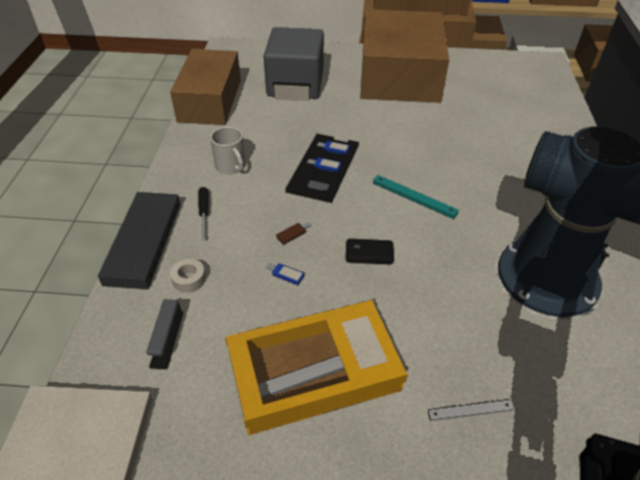

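The top view is almost aligned with the world (up is +x, left is +y). It shows:
- **Loose blue modem:** (286,211), plug up and to the right.
- **Tray:** about (458,236), with the empty pocket at (422,231).
- **Box:** window at (165,228), bar inside from (153,197) to (185,262).
- **Leave alone:** brown stick at (343,211), turquoise bar, and small grey bar at (147,380).

The side view shows the same layout.

```bash
cat > m.py <<'E'
from h import *
im=cv2.imread("pics/top0.png");hsv=cv2.cvtColor(im,cv2.COLOR_BGR2HSV)
def big(mask,x0,y0,x1,y1):
    m=np.zeros_like(mask);m[y0:y1,x0:x1]=mask[y0:y1,x0:x1]
    cs,_=cv2.findContours(m,cv2.RETR_EXTERNAL,cv2.CHAIN_APPROX_NONE);return max(cs,key=cv2.contourArea)[:,0,:]
def rect(name,c,z):
    w=np.array([ray("top",u,v,z)[:2] for u,v in c])*1000
    r=cv2.minAreaRect(w.astype(np.float32));b=cv2.boxPoints(r);
    e=[b[1]-b[0],b[2]-b[1]];L=max(e,key=np.linalg.norm)
    print(name,np.round(r[0],1),np.round(r[1],1),"long dir deg %.1f"%(np.degrees(np.arctan2(L[1],L[0]))%180),"n",len(c));return r
rect("box lid",big(cv2.inRange(hsv,(15,120,60),(35,255,255)),100,155,245,330),.062)
rect("modem(blue)",big(cv2.inRange(hsv,(100,120,40),(130,255,255)),265,185,305,235),.010)
for i,(a,b) in enumerate([(440,475),(476,510)]):rect("seated%d"%i,big(cv2.inRange(hsv,(100,120,40),(130,255,255)),a,210,b,270),.016)
rect("tray",big(cv2.inRange(im,(0,0,0),(45,45,45))|cv2.inRange(hsv,(100,120,40),(130,255,255)),390,185,530,285),.015)
g=cv2.inRange(hsv,(0,0,75),(179,60,255))
rect("bar",big(g,140,185,195,268),.020)
rect("slip",big(cv2.inRange(im,(45,45,45),(120,120,120)),410,215,434,247),.006)
cv2.imwrite("pics/c1.png",np.hstack([cv2.resize(im[150:340,100:250],None,fx=3,fy=3)[:570],cv2.resize(im[170:290,265:305],None,fx=4.75,fy=4.75)]))
cv2.imwrite("pics/c2.png",cv2.resize(im[180:290,385:530],None,fx=5,fy=5,interpolation=cv2.INTER_CUBIC))
E
python3 m.py
```

```text
box lid [471.8 268.5] [283.4 168.1] long dir deg 22.1 n 415
modem(blue) [546.7  44.4] [27.8 62.5] long dir deg 162.7 n 81
seated0 [ 492.4 -315.8] [33.7 66.1] long dir deg 166.3 n 143
seated1 [ 473.9 -389.2] [33.8 66. ] long dir deg 166.3 n 124
tray [ 500.2 -317.9] [240.  119.2] long dir deg 76.3 n 325
bar [495.4 288.4] [123.8  25.2] long dir deg 26.8 n 120
slip [ 509.6 -242.6] [25.5 49.3] long dir deg 166.6 n 60
```

View pics/c1.png

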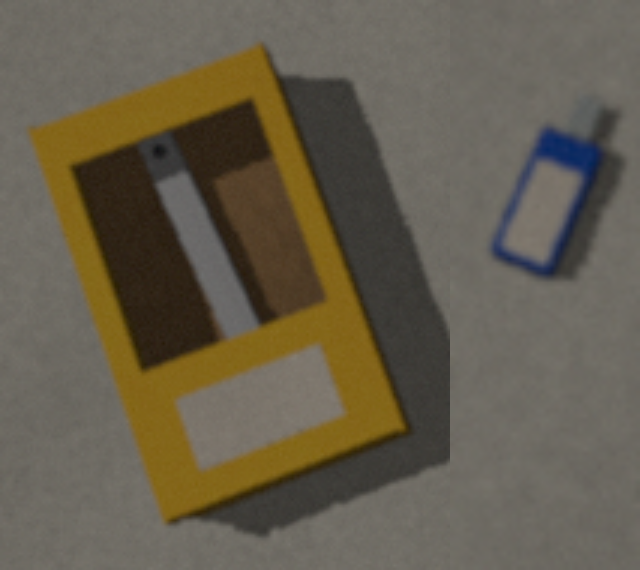

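View pics/c2.png

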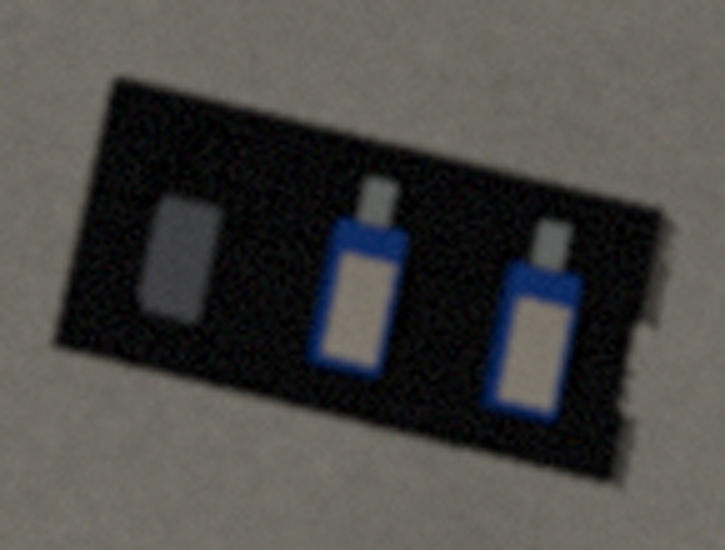

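The crops show:
- **Lid:** corners near crop (30,128), (262,42), (408,430), (165,520).
- **Window:** (73,165), (250,100), (325,300), (143,368).
- **Bar:** edges running (140,150)→(220,335) and (180,135)→(260,325), turned a few degrees from the box.
- **Tray:** matches the contour fit, with the slip in the left pocket.

```bash
cat > m2.py <<'E'
from h import *
f=lambda u,v,z:ray("top",100+u/3,150+v/3,z)[:2]*1000
ang=lambda d:np.degrees(np.arctan2(d[1],d[0]))
W=[f(*p,.062) for p in[(73,165),(250,100),(325,300),(143,368)]]
L=[f(*p,.062) for p in[(30,128),(262,42),(408,430),(165,520)]]
for n,q in(("win",W),("lid",L)):
    print(n,np.round(np.mean(q,0),1),"xdir",np.round([ang(q[0]-q[3]),ang(q[1]-q[2]),ang(q[0]-q[1])-90],1),[round(float(np.linalg.norm(q[i]-q[(i+1)%4])),1) for i in range(4)])
a,b=[f(*p,.02) for p in[(140,150),(220,335)]];c,d=[f(*p,.02) for p in[(180,135),(260,325)]]
print("bar dirs",ang(a-b),ang(c-d),"far mid",(a+c)/2,"near mid",(b+d)/2)
print({k:np.round(v,3) for k,v in bot.read_state().items() if k in("position","tcp_rot","time_s","opening")})
E
python3 m2.py
```

```text
win [502.4 281.5] xdir [21.9 22.4 21.8] [125.0, 147.4, 126.2, 146.8]
lid [472.9 268.2] xdir [22.1 22.3 22.1] [164.8, 283.9, 166.0, 280.4]
bar dirs 25.710574507257284 24.973536136034145 far mid [573.76756597 323.87033843] near mid [441.69989774 261.33596632]
{'time_s': np.float64(0.1), 'position': array([0.138, 0.609, 0.222]), 'tcp_rot': array([[-0.975,  0.222, -0.001],
       [ 0.222,  0.975, -0.002],
       [ 0.   , -0.002, -1.   ]]), 'opening': np.float64(0.999)}
```

>>> drive_tool:
  deltas: "60 409 -565 -70 -0.08;60 409 -565 -70 -0.08;60 409 -565 -70 -0.08;60 409 -565 -70 -0.08;60 409 -565 -70 -0.08;60 409 -565 -70 -0.08;60 409 -565 -70 -0.08;60 409 -565 -70 -0.08;60 409 -565 -70 -0.08;60 409 -565 -70 -0.08;60 409 -565 -70 -0.08;60 409 -565 -70 -0.08"

```text
time_s: 1.3
position: [0.4895, 0.1239, 0.1622]
tcp_rot: [[-0.954, 0.3, -0.001], [0.3, 0.954, 0.0], [0.001, 0.0, -1.0]]
force: [1.2, 1.0, -0.2]
opening: 0.692
grasp_force: 0.0
```

>>> drive_tool:
  deltas: "60 29 -40 -40 0;60 58 -80 -80 0;60 58 -80 -80 0;60 58 -80 -80 0;60 58 -80 -80 0"

```text
time_s: 1.8
position: [0.546, 0.0457, 0.082]
tcp_rot: [[-0.954, 0.3, -0.002], [0.3, 0.954, 0.001], [0.002, -0.0, -1.0]]
force: [-0.9, 0.5, -0.4]
opening: 0.688
grasp_force: 0.0
```

Run:
```python
from h import *
s=shot("side","s1");t=shot("top","t1")
st=bot.read_state();print(st["position"],np.degrees(np.arctan2(st["tcp_rot"][1][1],st["tcp_rot"][0][1])))
def blob(cam,im,box,z):
    hsv=cv2.cvtColor(im,cv2.COLOR_BGR2HSV);m=cv2.inRange(hsv,(100,120,40),(130,255,255));k=np.zeros_like(m);x0,y0,x1,y1=box;k[y0:y1,x0:x1]=m[y0:y1,x0:x1]
    c=max(cv2.findContours(k,0,1)[0],key=cv2.contourArea)[:,0,:]
    r=cv2.minAreaRect(np.array([ray(cam,u,v,z)[:2]*1000 for u,v in c],np.float32));print(cam,z,r)
for z in(.007,.014): blob("side",cv2.imread("pics/side0.png"),(260,255,310,290),z)
blob("top",cv2.imread("pics/top0.png"),(265,185,305,235),.014)
c=np.hstack([cv2.resize(s[200:310,230:350],None,fx=3.3,fy=3.3),cv2.resize(t[150:260,230:350],None,fx=3.3,fy=3.3)]);cv2.imwrite("pics/c3.png",c)
```

```text
[0.54603434 0.04674008 0.08317197] 72.64545105212314
side 0.007 ((549.05419921875, 47.850059509277344), (31.37729835510254, 64.0091552734375), 65.7679214477539)
side 0.014 ((548.0897216796875, 53.670448303222656), (31.13237953186035, 63.50945281982422), 65.76790618896484)
top 0.014 ((545.810791015625, 44.19300842285156), (27.699901580810547, 62.2872314453125), 72.73942565917969)
```

View pics/c3.png

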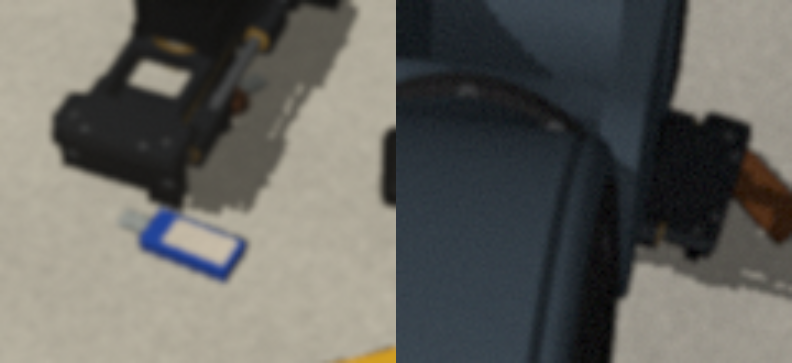

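The gripper hovers right over the modem, which shows at (195,243) in the left half. Its long edges give a heading of about -23°, so I turn 0.1 rad more and go down.

>>> drive_tool:
  deltas: "60 0 -1 -40 -0.1;60 0 -1 -70 -0.1;60 0 -1 -79 -0.1;60 0 -1 -79 -0.1;25 0 -1 -79 -0.1;25 0 -1 -79 -0.1;25 0 -1 -79 -0.1;25 0 -1 -79 -0.1;25 0 -1 -79 -0.1;25 0 -1 -79 -0.1"

```text
time_s: 2.9
position: [0.5472, 0.0448, 0.0042]
tcp_rot: [[-0.92, 0.393, 0.001], [0.393, 0.92, -0.0], [-0.001, 0.0, -1.0]]
force: [1.1, 0.9, 4.6]
opening: 0.339
grasp_force: 30.0
```

>>> drive_tool:
  deltas: "25 0 0 45 0;25 -38 -287 60 0.164;25 -38 -287 60 0.164;25 -38 -287 60 0.164;25 -38 -287 60 0.164;25 -38 -287 60 0.164;25 -38 -287 60 0.164;25 -38 -287 60 0.164;25 -38 -287 60 0.164;25 -38 -287 60 0.164"

```text
time_s: 3.9
position: [0.508, -0.2407, 0.0632]
tcp_rot: [[-0.972, 0.237, -0.002], [0.237, 0.972, 0.002], [0.002, 0.001, -1.0]]
force: [0.6, 0.1, -0.6]
opening: 0.342
grasp_force: 30.0
```

Run:
```python
from h import *
s=shot("side","s2");t=shot("top","t2")
st=bot.read_state();print(st["position"],np.degrees(np.arctan2(st["tcp_rot"][1][1],st["tcp_rot"][0][1])))
u,v=map(int,proj("side",st["position"]));print(u,v);u2,v2=map(int,proj("top",st["position"]));print(u2,v2)
c=np.hstack([cv2.resize(a[y-50:y+50,x-65:x+65],(400,400*100//130),interpolation=2) for a,x,y in((s,u,v),(t,u2,v2))]);cv2.imwrite("pics/c4.png",c)
```

```text
[ 0.50841623 -0.24019797  0.06333469] 76.37695728653479
318 167
425 226
```

View pics/c4.png

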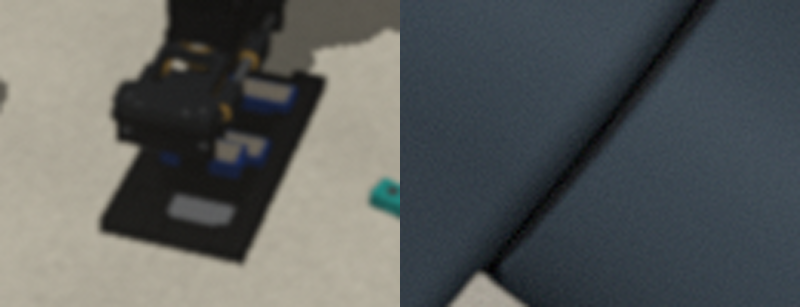

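Left half: the gripped modem is partly hidden. Its near end shows blue around crop (210–243,145–175), and the empty pocket's slip is at (200,210). I'll compare the predicted corners with the blue mask.

Run:
```python
from h import *
im=cv2.imread("pics/s2.png");st=bot.read_state();p=np.array(st["position"])
hsv=cv2.cvtColor(im,cv2.COLOR_BGR2HSV);m=cv2.inRange(hsv,(100,110,30),(130,255,255))
cs=[c[:,0,:] for c in cv2.findContours(m,0,1)[0] if 270<c[0,0,0]<350 and 120<c[0,0,1]<190]
for c in cs: print(len(c),c.min(0),c.max(0))
a=np.radians(-13.6);R=np.array([[np.cos(a),-np.sin(a)],[np.sin(a),np.cos(a)]])
for x,y,z in[(-32,15,-4),(-32,-15,-4),(-32,15,10),(32,15,-4),(32,15,10),(-32,-15,10)]:
    q=p.copy();q[:2]+=R@[x/1e3,y/1e3];q[2]+=z/1e3;print((x,y,z),np.round(proj("side",q),1))
for y in range(160,178): print(y,"".join("#" if v else "." for v in m[y,300:340]))
# slip in side view
g=cv2.imread("pics/side0.png");k=cv2.inRange(g,(45,45,45),(140,140,140));z=np.zeros_like(k);z[176:194,303:334]=k[176:194,303:334]
c=max(cv2.findContours(z,0,1)[0],key=cv2.contourArea)[:,0,:]
print(cv2.minAreaRect(np.array([ray("side",u,v,.006)[:2]*1e3 for u,v in c],np.float32)))
```

```text
11 [305 167] [310 170]
51 [321 163] [340 174]
41 [332 146] [349 153]
(-32, 15, -4) [329.2 175.3]
(-32, -15, -4) [333.  167.7]
(-32, 15, 10) [329.3 170.7]
(32, 15, -4) [303.6 169.8]
(32, 15, 10) [303.5 165.1]
(-32, -15, 10) [333.1 163.1]
160 ........................................
161 ........................................
162 ........................................
163 ........................................
164 ........................................
165 .......................................#
166 ................................#......#
167 ......####.....................##.....##
168 .....######....................###...###
169 ......#####...................#########.
170 .........#...........######..##########.
171 .....................############.......
172 .....................##########.........
173 ......................#########.........
174 ...........................####.........
175 ........................................
176 ........................................
177 ........................................
((509.5928039550781, -241.60464477539062), (29.23175048828125, 51.516536712646484), 76.31909942626953)
```

>>> drive_tool:
  deltas: "25 0.8 -1.6 -25 0;25 0.8 -1.6 -40 0;25 0.8 -1.6 -48 0;25 0.8 -1.6 -52 0;25 0.8 -1.6 -52 0;25 0.8 -1.6 -52 0"

```text
time_s: 4.6
position: [0.51, -0.2437, 0.0121]
tcp_rot: [[-0.972, 0.237, 0.001], [0.237, 0.972, -0.001], [-0.001, -0.0, -1.0]]
force: [1.0, 0.3, 0.3]
opening: 0.343
grasp_force: 30.0
```

>>> drive_tool:
  deltas: "25 0 0 -2 0;25 0 0 -2 0;45 0 0 -2 0;45 0 0 -2 0;45 0 0 -2 0;45 0 0 -2 0"

```text
time_s: 5.2
position: [0.5094, -0.2439, 0.0096]
tcp_rot: [[-0.971, 0.238, -0.0], [0.238, 0.971, -0.0], [0.0, -0.0, -1.0]]
force: [0.3, -0.7, 0.3]
opening: 0.507
grasp_force: 0.0
```

>>> drive_tool:
  deltas: "45 0 0 30 0;45 0 0 80 0;45 0 50 130 0;45 0 100 180 0;45 0 150 180 0;45 0 200 180 0;45 0 250 180 0;45 0 250 180 0"

```text
time_s: 6.0
position: [0.5087, 0.0091, 0.1903]
tcp_rot: [[-0.972, 0.236, 0.0], [0.236, 0.972, 0.001], [-0.0, 0.001, -1.0]]
force: [0.7, 0.2, -0.6]
opening: 0.522
grasp_force: 0.0
```

Run:
```python
from h import *
s=shot("side","s3");t=shot("top","t3")
print(bot.read_state()["position"])
for n,im,cam,bs in(("side",s,"side",[(285,170,340,205),(305,150,345,174),(315,135,355,155)]),("top",t,"top",[(405,205,440,250),(440,210,475,262),(476,215,510,270)])):
    hsv=cv2.cvtColor(im,cv2.COLOR_BGR2HSV);m=cv2.inRange(hsv,(100,110,30),(130,255,255))
    for x0,y0,x1,y1 in bs:
        k=np.zeros_like(m);k[y0:y1,x0:x1]=m[y0:y1,x0:x1];c=cv2.findContours(k,0,1)[0]
        if c:
            c=max(c,key=cv2.contourArea)[:,0,:];r=cv2.minAreaRect(np.array([ray(cam,u,v,.018)[:2]*1e3 for u,v in c],np.float32));print(n,np.round(r[0],1),np.round(r[1],1),round(r[2],1))
c=np.hstack([cv2.resize(a[y:y+80,x:x+110],(400,290),interpolation=2) for a,x,y in((s,270,125),(t,400,190))]);cv2.imwrite("pics/c5.png",c)
```

```text
[0.50843719 0.01013974 0.18996976]
side [ 489.9 -232.4] [31.9 33.6] 4.8
side [ 474.5 -297.3] [48.6 27.7] 22.7
side [ 452.5 -372.9] [44.7 26.5] 31.6
top [ 508.8 -243.8] [35.8 68.7] 76.4
top [ 491.6 -314.9] [36.3 68. ] 76.6
top [ 473.5 -387.8] [37.  68.2] 75.2
```

View pics/c5.png

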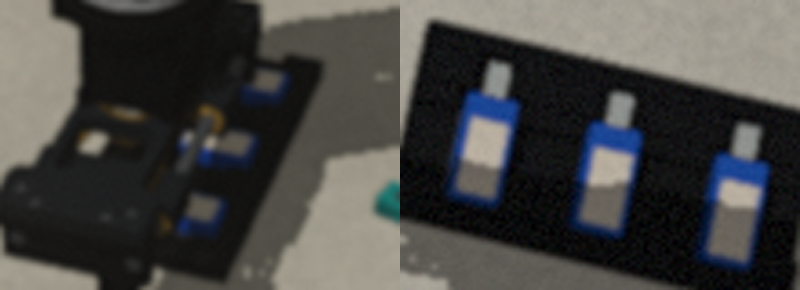

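The top view shows the modem at crop (485,150), seated in line with the other two with its plug in the channel. Next is the bar.

>>> drive_tool:
  deltas: "45 36 300 -70 0.68;45 36 300 -70 0.68;45 36 300 -70 0.68;45 36 300 -70 0.68;45 36 300 -70 0.68;45 36 300 -70 0.68;45 36 300 -70 0.68;45 36 300 -70 0.68;45 36 300 -70 0.68"

```text
time_s: 7.0
position: [0.5455, 0.3046, 0.1194]
tcp_rot: [[-0.905, -0.426, -0.001], [-0.426, 0.905, -0.001], [0.001, -0.001, -1.0]]
force: [-0.9, -0.2, 0.3]
opening: 0.517
grasp_force: 0.0
```

Run:
```python
from h import *
s=shot("side","s4");st=bot.read_state()
print(st["position"],np.degrees(np.arctan2(st["tcp_rot"][1][1],st["tcp_rot"][0][1])),st["joint_positions"])
for z in (.12,.02): print(np.round(proj("side",[.545,.310,z])))
cv2.imwrite("pics/c6.png",cv2.resize(s[270:450,200:430],None,fx=3,fy=3,interpolation=2))
```

```text
[0.5456846  0.3041964  0.11972514] 115.12650725639374 [ 1.89241638e+01  3.74046040e+01  8.71411406e+01 -5.01343956e-02
  5.55030365e+01 -9.61739150e+01]
[268. 352.]
[271. 383.]
```

View pics/c6.png

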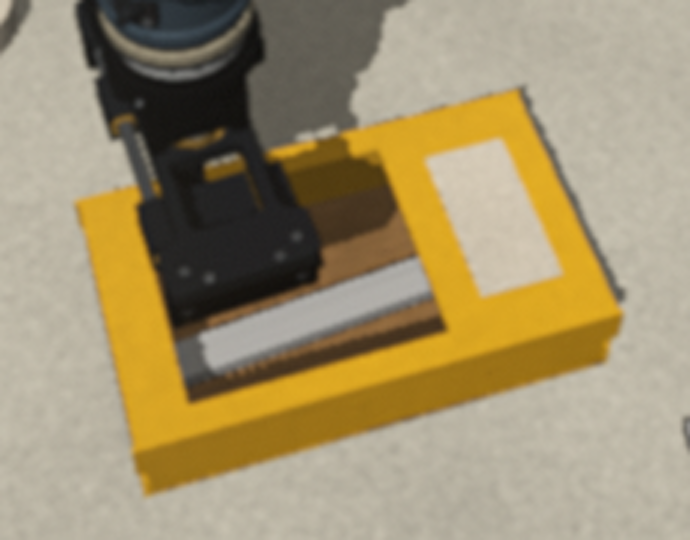

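The bar's top face in the window runs along the upper edge (180,343)→(415,262) and the lower edge (215,372)→(430,293). I'll cast these to check its y.

Run:
```python
from h import *
f=lambda u,v,z=.02:ray("side",200+u/3,270+v/3,z)[:2]*1000
for p in[(180,343),(415,262),(215,372),(430,293)]: print(p,np.round(f(*p),1))
im=cv2.imread("pics/s4.png");g=cv2.cvtColor(im,cv2.COLOR_BGR2GRAY)
for u in(272,290,310,330): print(u,list(g[355:405,u]))
```

```text
(180, 343) [564.1 313.7]
(415, 262) [430.4 247.4]
(215, 372) [541.  330.3]
(430, 293) [420.1 267.9]
272 [np.uint8(35), np.uint8(37), np.uint8(35), np.uint8(35), np.uint8(35), np.uint8(35), np.uint8(37), np.uint8(39), np.uint8(38), np.uint8(33), np.uint8(28), np.uint8(27), np.uint8(27), np.uint8(24), np.uint8(21), np.uint8(20), np.uint8(18), np.uint8(19), np.uint8(24), np.uint8(50), np.uint8(84), np.uint8(105), np.uint8(99), np.uint8(101), np.uint8(134), np.uint8(166), np.uint8(174), np.uint8(172), np.uint8(172), np.uint8(172), np.uint8(173), np.uint8(174), np.uint8(174), np.uint8(173), np.uint8(174), np.uint8(175), np.uint8(166), np.uint8(145), np.uint8(118), np.uint8(92), np.uint8(65), np.uint8(56), np.uint8(58), np.uint8(57), np.uint8(55), np.uint8(62), np.uint8(92), np.uint8(134), np.uint8(161), np.uint8(168)]
290 [np.uint8(37), np.uint8(38), np.uint8(33), np.uint8(33), np.uint8(29), np.uint8(26), np.uint8(24), np.uint8(22), np.uint8(20), np.uint8(20), np.uint8(19), np.uint8(17), np.uint8(21), np.uint8(39), np.uint8(72), np.uint8(95), np.uint8(99), np.uint8(114), np.uint8(149), np
[... 1247 characters left out ...]
, np.uint8(123), np.uint8(160), np.uint8(172), np.uint8(169), np.uint8(169), np.uint8(171), np.uint8(174), np.uint8(175), np.uint8(173), np.uint8(174), np.uint8(175), np.uint8(175), np.uint8(166), np.uint8(145), np.uint8(121), np.uint8(106), np.uint8(101), np.uint8(106), np.uint8(111), np.uint8(113), np.uint8(109), np.uint8(92), np.uint8(67), np.uint8(55), np.uint8(54), np.uint8(54), np.uint8(67), np.uint8(105), np.uint8(147), np.uint8(166), np.uint8(169), np.uint8(169), np.uint8(167), np.uint8(168), np.uint8(167), np.uint8(169), np.uint8(168), np.uint8(161), np.uint8(143), np.uint8(124), np.uint8(116), np.uint8(117), np.uint8(117), np.uint8(116), np.uint8(117), np.uint8(117), np.uint8(116)]
```

Run:
```python
from h import *
g=cv2.cvtColor(cv2.imread("pics/top0.png"),cv2.COLOR_BGR2GRAY)
for v in(212,220,230,240,250):
    r=g[v,140:200].astype(int);i=np.where(r>95)[0];print(v,i.min()+140,i.max()+140,list(map(int,r[i.min()-4:i.max()+6])))
    a,b=ray("top",i.min()+139.5,v,.02),ray("top",i.max()+140.5,v,.02);print(np.round(a[:2]*1e3,1),np.round(b[:2]*1e3,1))
for u,v0,v1 in((290,372.8,386),(310,365.3,378.7),(330,358,371.3)): print(np.round(ray("side",u,(v0+v1)/2,.02)*1e3,1))
for c,u,v in(("side",245,424),("side",406,378)): print(c,ray(c,u,v,.062)) # rough
```

```text
212 153 199 [38, 36, 53, 80, 103, 107, 107, 106, 105, 103, 103, 106, 104, 105, 103, 87, 57, 38, 35, 40, 35, 35, 50, 60, 70, 69, 70, 67, 66, 66, 68, 69, 67, 68, 70, 69, 69, 71, 69, 70, 70, 66, 69, 65, 70, 75, 90, 100, 103, 103, 103]
[542.5 323.8] [543.5 225.6]
220 156 199 [37, 30, 37, 68, 96, 104, 106, 105, 105, 104, 106, 107, 104, 104, 106, 103, 89, 52, 38, 36, 32, 37, 45, 61, 67, 69, 67, 68, 68, 69, 70, 71, 66, 64, 64, 65, 65, 65, 65, 63, 70, 65, 66, 67, 67, 73, 88, 99]
[525.5 316.6] [526.4 224.8]
230 161 171 [37, 34, 52, 84, 104, 105, 105, 107, 107, 101, 106, 102, 105, 100, 102, 93, 72, 44, 35, 33]
[504.3 305. ] [504.6 282.1]
240 166 176 [35, 40, 60, 89, 102, 106, 105, 105, 104, 104, 103, 101, 102, 104, 101, 88, 57, 41, 33, 33]
[483.3 293.5] [483.5 270.7]
250 170 181 [35, 40, 57, 79, 97, 107, 104, 105, 107, 105, 106, 103, 101, 101, 104, 99, 78, 49, 32, 35, 32]
[462.4 284.1] [462.6 259.3]
[512.8 299.6  20. ]
[479.  281.9  20. ]
[444.4 263.9  20. ]
side [0.57023613 0.40726232 0.062     ]
side [0.31394297 0.30331309 0.062     ]
```

Top and side agree to within 3 mm: the bar's heading is about 27° and it passes through (545, 314.5). I correct and go down.

>>> drive_tool:
  deltas: "45 0 10 -30 0.033;45 0 10 -70 0.033;45 0 10 -95 0.033;45 0 10 -106 0.033;45 0 10 -112 0.033;45 0 10 -112 0.033;45 0 10 -112 0.033"

```text
time_s: 7.75
position: [0.5468, 0.3161, 0.0091]
tcp_rot: [[-0.89, -0.455, 0.002], [-0.455, 0.89, 0.001], [-0.003, -0.0, -1.0]]
force: [0.1, -0.2, 0.3]
opening: 0.517
grasp_force: 0.0
```

>>> drive_tool:
  deltas: "18 0 0 0 0;18 0 0 0 0;18 0 0 0 0;18 0 0 0 0;18 0 0 0 0"

```text
time_s: 8.25
position: [0.5458, 0.3164, 0.0082]
tcp_rot: [[-0.89, -0.456, 0.001], [-0.456, 0.89, 0.0], [-0.001, -0.0, -1.0]]
force: [-0.0, 0.0, 2.8]
opening: 0.271
grasp_force: 30.0
```

>>> drive_tool:
  deltas: "18 0 0 3 0;18 -11 -4.5 4 0;18 -22 -9 4 0;18 -33.5 -13.5 4 0;18 -33.5 -13.5 4 0;18 -33.5 -13.5 4 0"

```text
time_s: 8.85
position: [0.5123, 0.3029, 0.0116]
tcp_rot: [[-0.89, -0.456, 0.0], [-0.456, 0.89, 0.0], [-0.0, 0.0, -1.0]]
force: [0.8, -0.7, -0.5]
opening: 0.273
grasp_force: 30.0
```

>>> drive_tool:
  deltas: "18 0 0 15 0;18 0 0 28 0;18 0 0 34 0;18 0 0 38 0;18 0 0 42 0;18 0 0 46 0;18 0 0 46 0"

```text
time_s: 9.55
position: [0.5121, 0.3027, 0.058]
tcp_rot: [[-0.89, -0.456, 0.0], [-0.456, 0.89, 0.0], [-0.0, -0.0, -1.0]]
force: [0.2, -0.1, -2.1]
opening: 0.272
grasp_force: 30.0
```

Run:
```python
from h import *
s=shot("side","s5");print(bot.read_state()["force"])
cv2.imwrite("pics/c7.png",cv2.resize(s[250:450,200:430],None,fx=2.5,fy=2.5,interpolation=2))
```

```text
[ 1.02943022  0.03982836 -2.02012774]
```

View pics/c7.png

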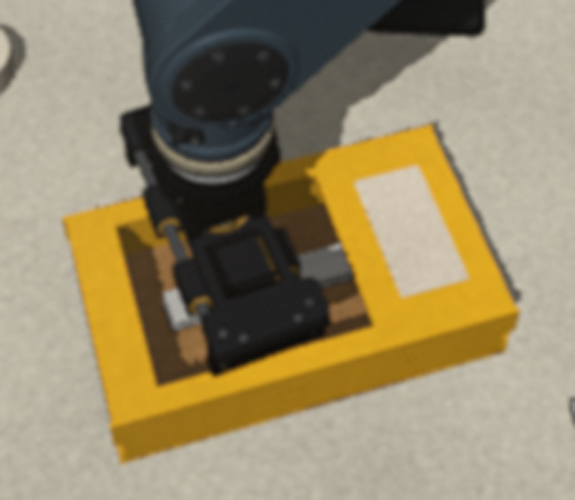

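The far end, at crop (178,305), is clear of the far lip. The wrist carries only the bar's weight, so it is already tilting in the grip as it rises. I lift a bit more, then draw it out along its own length.

>>> drive_tool:
  deltas: "18 0 0 6 0;18 0 0 12 0;18 0 0 14 0;18 0 0 14 0;18 9 4.5 18 0;18 18 9 22 0;18 27 13.5 26 0;18 36 18 30 0;18 45 22.5 34 0;18 54 27 38 0;18 54 27 38 0"

```text
time_s: 10.7
position: [0.5687, 0.3308, 0.0967]
tcp_rot: [[-0.89, -0.456, 0.004], [-0.456, 0.89, 0.002], [-0.004, -0.0, -1.0]]
force: [0.4, -0.3, -1.8]
opening: 0.272
grasp_force: 30.0
```

Run:
```python
from h import *
s=shot("side","s6");t=shot("top","t6");print(bot.read_state()["force"])
cv2.imwrite("pics/c8.png",np.hstack([cv2.resize(s[230:450,190:430],(400,367),interpolation=2),cv2.resize(t[120:340,80:320],(400,367),interpolation=2)]))
```

```text
[ 0.45854224  0.27730685 -1.39025742]
```

View pics/c8.png

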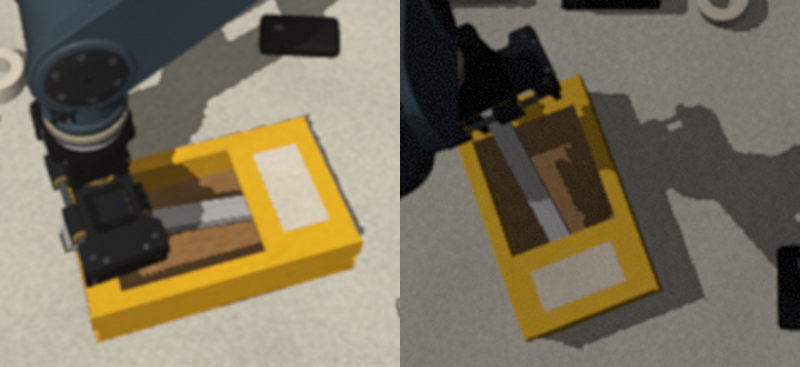

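The bar is coming out cleanly. In the right half its near end is about at the window's near edge, (555,235).

>>> drive_tool:
  deltas: "18 9 4.5 4 0;18 18 9 8 0;18 27 13.5 14 0;18 30 15 25 0;18 30 15 50 0;18 30 15 80 0;18 30 15 110 0;18 30 15 140 0;18 30 15 150 0;18 30 15 150 0"

```text
time_s: 11.8
position: [0.5964, 0.3449, 0.2477]
tcp_rot: [[-0.89, -0.456, 0.003], [-0.456, 0.89, 0.001], [-0.003, -0.0, -1.0]]
force: [-0.0, -0.9, -1.7]
opening: 0.274
grasp_force: 30.0
```

Run:
```python
from h import *
s=shot("side","s7");t=shot("top","t7");print(bot.read_state()["force"])
cv2.imwrite("pics/c9.png",np.hstack([cv2.resize(s,(400,300),interpolation=3),cv2.resize(t,(400,300),interpolation=3)]))
```

```text
[-0.40717997 -0.13692597 -1.86090098]
```

View pics/c9.png

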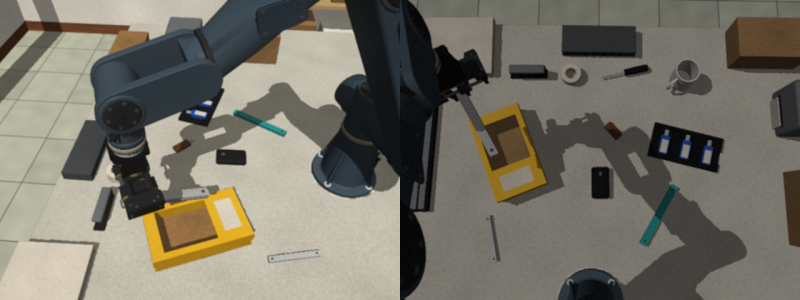

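The bar hangs free of the box, held near its far end with the near end low. I carry it to the clear table beyond the loose modem's old spot, turning it towards the row direction. There I lay it down to level it and regrip at its middle.

>>> drive_tool:
  deltas: "18 8 -311 -10 -2.281;18 8 -311 -10 -2.281;18 8 -311 -10 -2.281;18 8 -311 -10 -2.281;18 8 -311 -10 -2.281;18 8 -311 -10 -2.281;18 8 -311 -10 -2.281;18 8 -311 -10 -2.281;18 8 -311 -10 -2.281;18 8 -311 -10 -2.281;18 8 -311 -10 -2.281;18 8 -311 -10 -2.281"

```text
time_s: 13.1
position: [0.6023, 0.0337, 0.233]
tcp_rot: [[-0.235, 0.972, -0.006], [0.972, 0.235, 0.0], [0.002, -0.005, -1.0]]
force: [0.1, 0.1, -1.8]
opening: 0.274
grasp_force: 30.0
```

Run:
```python
from h import *
st=bot.read_state();print(st["position"],np.degrees(np.arctan2(st["tcp_rot"][1][1],st["tcp_rot"][0][1])),st["joint_positions"][5],st["force"])
# neighbours on the table
for n,p in(("brown tip",(330,197)),("brown",(343,211)),("roll",(272,132)),("stapler",(236,124))): print(n,ray("top",*p,.0)[:2])
```

```text
[0.60228899 0.03370845 0.23302108] 13.616881612233772 -21.00224191732586 [ 0.11735704  0.10005305 -1.77676609]
brown tip [ 0.58392836 -0.04970258]
brown [ 0.55325284 -0.07782787]
roll [0.72972844 0.07872107]
stapler [0.74718817 0.15850451]
```

>>> drive_tool:
  deltas: "18 1 0 -20 -0.477;18 1 0 -50 -0.477;18 1 0 -80 -0.477;18 1 0 -100 -0.477;18 1 0 -120 -0.477;18 1 0 -135 -0.477;18 1 0 -135 -0.477"

```text
time_s: 13.8
position: [0.6011, 0.0341, 0.0962]
tcp_rot: [[0.231, 0.973, -0.01], [0.973, -0.231, 0.001], [-0.001, -0.01, -1.0]]
force: [-0.1, 0.4, -1.8]
opening: 0.277
grasp_force: 30.0
```

>>> drive_tool:
  deltas: "18 0 0 -12 0;18 0 0 -24 0;18 0 0 -36 0;18 0 0 -48 0;18 0 0 -58 0;18 0 0 -66 0;18 0 0 -74 0;18 0 0 -80 0;18 0 0 -84 0;18 0 0 -84 0"

```text
time_s: 14.8
position: [0.6049, 0.0338, 0.0162]
tcp_rot: [[0.231, 0.973, -0.0], [0.973, -0.231, 0.0], [0.0, -0.0, -1.0]]
force: [0.9, -0.7, -0.1]
opening: 0.271
grasp_force: 30.0
```

>>> drive_tool:
  deltas: "18 0 0 -5 0;18 0 0 -8 0;18 0 0 -10 0;18 0 0 -10 0"

```text
time_s: 15.2
position: [0.605, 0.0337, 0.0064]
tcp_rot: [[0.231, 0.973, -0.0], [0.973, -0.231, 0.0], [0.0, -0.0, -1.0]]
force: [-0.2, -1.5, 0.5]
opening: 0.273
grasp_force: 30.0
```

>>> drive_tool:
  deltas: "45 0 0 0 0;45 0 0 0 0;45 0 0 0 0;45 0 0 50 0;45 0 0 100 0;45 0 0 150 0;45 0 0 150 0"

```text
time_s: 15.9
position: [0.6103, 0.0334, 0.1642]
tcp_rot: [[0.231, 0.973, 0.016], [0.973, -0.231, -0.002], [0.002, 0.016, -1.0]]
force: [0.6, 0.3, -0.6]
opening: 0.515
grasp_force: 0.0
```

Run:
```python
from h import *
s=shot("side","s8");b=cv2.imread("pics/side0.png")
d=cv2.absdiff(s,b).max(2)
C=lambda t,z=.016:np.array([.605+.237*t,.034+.972*t,z])
# sample colour along expected bar axis: bar vs original
for t in range(-50,191,6):
    u,v=proj("side",C(t/1e3));u2,v2=int(round(u)),int(round(v));print(t,(u2,v2),s[v2,u2],b[v2,u2])
hs=cv2.cvtColor(s,cv2.COLOR_BGR2HSV);m=cv2.inRange(hs,(0,0,150),(179,35,255));m[d<25]=0
u0,v0=map(int,proj("side",C(.07)));k=np.zeros_like(m);k[v0-60:v0+60,u0-60:u0+60]=m[v0-60:v0+60,u0-60:u0+60]
for c in cv2.findContours(k,0,1)[0]:
    if cv2.contourArea(c)>30: r=cv2.minAreaRect(np.array([ray("side",u,v,.016)[:2]*1e3 for u,v in c[:,0,:]],np.float32));print("blob",np.round(r[0]),np.round(r[1]),r[2])
```

```text
-50 (271, 248) [147 162 167] [125 139 144]
-44 (270, 250) [146 160 165] [126 140 146]
-38 (269, 252) [152 157 160] [127 141 146]
-32 (267, 254) [125 127 130] [127 140 145]
-26 (266, 256) [71 72 72] [124 138 143]
-20 (265, 258) [141 145 147] [127 141 146]
-14 (264, 260) [155 159 162] [127 141 146]
-8 (263, 262) [153 159 161] [130 145 149]
-2 (262, 264) [154 159 162] [134 149 153]
4 (261, 266) [154 159 161] [130 145 150]
10 (260, 268) [154 158 161] [130 143 149]
16 (259, 270) [154 159 161] [128 141 147]
22 (258, 272) [153 158 160] [127 140 145]
28 (257, 274) [154 158 161] [128 142 147]
34 (255, 276) [153 158 160] [128 143 148]
40 (254, 278) [154 159 162] [127 141 146]
46 (253, 280) [154 158 161] [127 141 146]
52 (252, 282) [153 158 161] [126 139 146]
58 (251, 285) [153 158 160] [129 143 148]
64 (250, 287) [154 158 161] [128 142 147]
70 (248, 289) [153 158 161] [126 139 144]
76 (247, 291) [153 159 162] [128 142 148]
82 (246, 293) [154 159 162] [125 140 144]
88 (245, 296) [153 158 161] [127 141 146]
94 (244, 298) [153 158 160] [130 144 150]
100 (242, 300) [154 159 162] [131 145 150]
106 (241, 302) [155 160 162] [130 144 149]
112 (240, 305) [153 158 160] [130 144 150]
118 (239, 307) [153 158 161] [130 145 150]
124 (237, 309) [154 159 161] [132 146 151]
130 (236, 312) [154 159 162] [135 150 154]
136 (235, 314) [154 159 161] [132 147 153]
142 (234, 317) [153 158 161] [131 145 150]
148 (232, 319) [154 159 162] [136 150 156]
154 (231, 321) [153 158 161] [133 148 153]
160 (230, 324) [103 105 108] [135 149 155]
166 (228, 326) [72 73 74] [135 149 155]
172 (227, 329) [152 157 160] [130 145 150]
178 (226, 331) [154 159 162] [132 147 152]
184 (224, 334) [92 96 97] [132 147 153]
190 (223, 336) [112 127 134] [130 146 153]
blob [684. 169.] [ 38. 110.] 17.729406356811523
blob [543.  58.] [67. 98.] 43.30834197998047
blob [613.  60.] [131.  21.] 76.40837860107422
```

The numeric check puts the bar flat on the table along the expected line, from -40 to +183 mm, with its holes at -27 and +165. Its centre is therefore 70 mm further along, so I regrip there.

>>> drive_tool:
  deltas: "45 8 34 -30 0;45 16.6 68 -70 0;45 16.6 68 -110 0;45 16.6 68 -140 0;45 16.6 68 -152 0;45 16.6 68 -152 0;45 16.6 68 -152 0;18 16.6 68 -152 0;18 16.6 68 -152 0;18 16.6 68 -152 0;18 16.6 68 -152 0;18 16.6 68 -152 0"

```text
time_s: 17.15
position: [0.6218, 0.1016, 0.005]
tcp_rot: [[0.231, 0.973, 0.0], [0.973, -0.231, -0.0], [0.0, 0.0, -1.0]]
force: [-0.2, -1.0, 2.2]
opening: 0.274
grasp_force: 30.0
```

>>> drive_tool:
  deltas: "18 0 0 30 0;18 0 0 70 0;18 0 0 115 0;18 -131 -417 120 0;18 -131 -417 120 0;18 -131 -417 120 0;18 -131 -417 120 0;18 -131 -417 120 0;18 -131 -417 120 0;18 -131 -417 120 0;18 -131 -417 120 0;18 -131 -417 120 0"

```text
time_s: 18.35
position: [0.4894, -0.3183, 0.1245]
tcp_rot: [[0.233, 0.973, 0.0], [0.973, -0.233, -0.001], [-0.001, 0.0, -1.0]]
force: [0.8, 0.1, -1.2]
opening: 0.275
grasp_force: 30.0
```

```bash
python3 -c "
from h import *
s=bot.read_state();print(s['position'],s['force'],s['grasp_force'],s['time_s'])"
```

```text
[ 0.48944044 -0.31829294  0.12452387] [ 0.78827419  0.07052993 -1.20389587] 30.000653564929962 18.35
```

>>> drive_tool:
  deltas: "18 1 2 -8 0;18 1 2 -10 0;18 1 2 -10 0;18 1 2 -10 0;18 1 2 -10 0;18 1 2 -10 0;18 1 2 -10 0;18 1 2 -10 0"

```text
time_s: 19.15
position: [0.4918, -0.3131, 0.1148]
tcp_rot: [[0.23, 0.973, 0.0], [0.973, -0.23, -0.0], [-0.0, 0.0, -1.0]]
force: [-0.3, 0.3, -2.2]
opening: 0.272
grasp_force: 30.0
```

Run:
```python
from h import *
s=shot("side","s9");st=bot.read_state();p=np.array(st["position"]);print(p,st["force"],st["grasp_force"],np.abs(st["qvel"]).max())
b=cv2.imread("pics/s3.png")
# bar ends along row at predicted level height: sample bright grey along the axis (bar top z = tcp+12mm)
for t in list(range(-130,-79,7))+list(range(60,131,7)):
    q=p+np.array([.235*t,.972*t,12])/[1e3,1e3,1e3];u,v=proj("side",q);u,v=int(round(u)),int(round(v));print(t,(u,v),s[v-3:v+4,u].mean(1).astype(int))
```

```text
[ 0.49177996 -0.31319542  0.11477139] [ 0.28279119 -0.04088185 -1.98933474] 29.9994894862175 0.2559255186747371
-130 (344, 100) [17 19 20 23 26 26 25]
-123 (343, 101) [18 21 26 26 27 28 29]
-116 (342, 102) [21 26 27 28 34 43 44]
-109 (341, 104) [27 29 41 55 57 45 34]
-102 (340, 105) [31 44 60 62 46 35 32]
-95 (340, 107) [60 62 46 35 32 33 32]
-88 (339, 108) [64 47 33 33 34 32 28]
-81 (338, 110) [32 32 33 32 28 27 26]
60 (320, 142) [159 160 159 159 158 157 156]
67 (319, 144) [160 160 159 158 158 158 157]
74 (318, 146) [159 159 159 158 158 158 154]
81 (317, 147) [160 159 158 159 158 150 132]
88 (316, 149) [159 160 158 148 118  88  97]
95 (315, 151) [158 148 119  87  96 132 153]
102 (314, 153) [131 108 117 144 156 150 133]
109 (313, 154) [137 143 155 159 150 130 119]
116 (312, 156) [160 161 150 130 118 106  82]
123 (311, 158) [147 131 117 101  75  89 126]
130 (310, 160) [113  94  77 101 133 131  91]
```

The bar's hole shows where a level, centred bar would have it (+96 mm). Grip is 30 N and the wrist carries only the bar's weight.

```bash
python3 -c "
from rig import bot
print(bot.hand_in())"
```

```text
the job is handed in; nothing more can be done
None
```

I handed the job in at about 19 s with the modem seated in the empty pocket and the bar held level about 10 cm above the row, but the hand-in gave no verdict; I also viewed 11 pictures, one over the limit of 10.

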